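# Test the bayonet fixture's spring feet with the burnisher

### The arm

A 6-joint arm with a two-finger parallel gripper is mounted at the origin on the work surface. World frame = base frame: x ahead of the robot, y to its left, z up, the work surface at z = 0. Lengths are in m, angles in rad, forces in N, time in s.
With the tool pointing down it reaches from about 0.3 to 0.775 m from the base axis. Payload 14.6 kg.
Tool frame: the origin (TCP) lies midway between the tips of the shut fingers; the grasp point (between the pads) lies 19 mm behind it (ctrl.hold_point_z is the distance from the TCP to the grasp point, in m); z points along the fingers, x is the direction in which the jaws open and shut, and the axes are right-handed (so a half turn about z gives the same grasp; the last joint's range is limited). The gripper opens to 94 mm and grips with 3 to 60 N. Pads are 16 mm wide; open, the fingers measure 119 mm over their backs; the gripper's body (75 mm by 177 mm) begins 78 mm behind the grasp point.
Start: joints at [-1.411, 0.3, 1.521, -0, 1.321, -0.067], TCP at [0.124, -0.536, 0.205] pointing down, gripper open.
Joint ranges: [-3.03, 3.03], [-0.79, 2.21], [0.23, 2.52], [-1.04, 4.18], [0, 3.07], [-2.55, 2.55]. Speed limits (rad/s): [2.22, 2.22, 2.57, 3.14, 3.14, 3.14].

### API

Orientations are given as [roll, pitch, yaw] about the fixed x, y, z axes, in that order (R = Rz(yaw) Ry(pitch) Rx(roll)).
In Python, from station import ctrl, viewer, ticket, nets gives the robot as it stands.
- The arm moves only by the tool carry_out, never from a script. Its argument "commands" is one flat list of numbers, 7 for each row, row after row: the closure, from -1 (fully open) to 1 (shut), so that 0 is half open, then the shift along the world's x, y, z in cm, then the turn, a rotation vector about the world's x, y, z in rad. In form: [gripper, tx, ty, tz, ax, ay, az, gripper, tx, ty, tz, ax, ay, az, ...]. A call has 1 to 12 rows; each row is the pose to reach, as a shift and turn from the pose measured when the call began; what a row does not reach only later rows make up. A row lasts 1/12 s, in which the tool goes at most 41.7 mm and 7.16 degrees, less where a joint would pass 70% of its speed; a pose out of reach is approached as far as the arm can. A call with a gripper value outside its range is refused whole. The fingers move at their own pace and stop on an object; "force" is the grip in N (left out, the last holds). Time passes only in rows, so rows that repeat a pose let the fingers close. It gives the time, the measured TCP pose, the force and the opening at its end, in the units of the state.
- ctrl.get_obs(): the state, without advancing time (a new reading comes with each control period).
- viewer.camera(name): name is "scene" or "top" or "wrist"; returns (picture, depth): 384x512x3 uint8, blue, green, red; 384x512 float32, m along the optical axis (not along the pixel's ray), 0 where there is no reading.
- viewer.camera_info(name): a dict with "fx", "fy", "cx", "cy" (pixels), "R" (3x3) and "t" (3): a world point X has camera coordinates R X + t. Camera axes: x right, y down, z forward; pixel columns grow to the right and rows downward; lengths in m; the calibration is good to about 2 mm. A picture is of the moment at which its call begins: read the wrist's pose just before it. camera_info takes no time and is no camera call; for the wrist camera it gives the pose at the moment of the call.
- ticket.hand_in(): hands the job in, once; it reports no verdict.
Trained networks look in the newest picture that a camera, given by its name, has taken for a name from the list of things; names that differ only in an ending like _2 or _b are one class to them, and where a whole thing is asked for, a point or a joint stands for the part that bears it (a point fixed in the world has none). Each returns a list of dicts, best first, with "confidence" (0 to 1); they miss things now and then, are a little off and sometimes report something else, mostly with a low value. They report only what shows in the picture. A call takes as long as a camera call.
- nets.silhouettes(camera, thing): "region" (384x512 bool, what is visible of it) and "extent" ([left, top, right, bottom] in pixels, round what is visible of it).
The state is a dict: "time_s": time; "qpos": joint angles; "joint_vel": joint speeds; "tau": joint torques, N m; "ee_pos": TCP position; "eef_rot": TCP orientation; "force": force on the tool from outside, world axes, zero at the start; "moment": the same for the moment, N m; "grip_width": finger opening in m.
Only numpy, scipy, OpenCV 4.12 (cv2) and the standard library are available. Lean on these libraries where they do the work, as an engineer would, in place of code of your own. Each camera call takes 0.05 s, during which the arm holds its last target. There are 200 camera calls.

### The job

Before the next head is locked on, check that the bayonet fixture's three spring feet move freely: take the walnut-handled burnisher out of its forked stand and push its ball tip down on the centre mark of the round foot, then of the square foot, then of the long narrow foot, never with 20 N or more. Then lower the burnisher back into the fork so that its collar rests on the prongs, and let go of it; leave the fipple head, the brass tube and the ring gauge alone.

Things in the scene. Friction and masses are not known exactly. Their poses are not given: they have to be found in the camera images.
- burnisher: The probe: burnisher hanging upright, 168 mm long, about 160 g. Round walnut handle 28 mm in diameter, from 8 to 68 mm above the origin (grip it from above); steel collar 44 mm in diameter, from 0 to 8 mm; below it a steel shank 12 mm in diameter ending in a ball 16 mm in diameter. Origin: centre of the collar's underside; z points up along the handle.
- ball_tip (a point): Lowest point of the burnisher's ball, on its axis 100 mm below the burnisher's origin.
- stand: Fixed wooden stand, foot 110 x 90 x 12 mm, with a steel fork on top. Origin: centre of the underside, z up. The two prongs (16 mm wide, 10 mm thick, tops 125 mm above the bench) run along its x beside a slot 26 mm wide, open towards its -x and closed by the column at x = +33 mm; free below down to the foot.
- fork_seat (a point): Where the burnisher's collar underside belongs: middle of the fork, level with the prong tops (125 mm above the bench). The collar rests on the prongs with the shank in the slot.
- fixture: Fixed cast aluminium disc, 210 mm in diameter and 25 mm thick, with a brass bayonet socket in its centre (56 mm in diameter, top 75 mm above the bench; its flange is 72 mm across). Origin: centre of the underside, z up. Three brass spring feet stand around the socket, 75 mm from its axis; which one is where varies.
- round_guide: Fixed guide of the round spring foot, a dark steel cylinder 36 mm in diameter, 10 mm high, on the aluminium disc; it carries the foot. Origin: centre of its underside, 25 mm above the bench; z up.
- round_mark (a point): Ring mark at the centre of the top of the round foot: a round brass disc, 40 mm across, 10 mm thick, its top 55 mm above the bench when up. It lies 30 mm above the guide's origin when up and moves down with the foot (9 mm at most, against a spring, 2 N at first, 5.6 N fully down).
- square_guide: Fixed guide of the square spring foot, a dark steel cylinder 36 mm in diameter, 10 mm high, on the aluminium disc; it carries the foot. Origin: centre of its underside, 25 mm above the bench; z up.
- square_mark (a point): Ring mark at the centre of the top of the square foot: a square brass plate, 38 x 38 mm, 10 mm thick, its top 55 mm above the bench when up. It lies 30 mm above the guide's origin when up and moves down with the foot (9 mm at most, against a spring, 2 N at first, 5.6 N fully down).
- long_guide: Fixed guide of the long narrow spring foot, a dark steel cylinder 36 mm in diameter, 10 mm high, on the aluminium disc; it carries the foot. Origin: centre of its underside, 25 mm above the bench; z up.
- long_mark (a point): Ring mark at the centre of the top of the long narrow foot: a long narrow brass bar, 22 x 58 mm (58 along its y), 10 mm thick, its top 55 mm above the bench when up. It lies 30 mm above the guide's origin when up and moves down with the foot (9 mm at most, against a spring, 2 N at first, 5.6 N fully down).
- fipple_head: Bystander: black polymer fipple head standing upright, 30 mm in diameter, 90 mm tall, tapering to the top. Origin: centre of the underside.
- brass_tube: Bystander: brass whistle tube, 20 mm in diameter and 180 mm long along its y, fixed on two small wooden rests; 36 mm tall in all. Origin: on the bench below its middle.
- ring_gauge: Bystander: plain steel ring gauge lying flat, 72 mm outside, 40 mm inside, 20 mm thick. Origin: centre of the underside.

How it is judged:
On the way, in this order (a step that is already met when the one before it is completed fails the run):
1. The burnisher is held in the gripper and lifted so that its collar is 30 mm or more above the fork (z of burnisher in the frame of fork_seat above 0.03 m and contact force between the fingers and burnisher above 1 N), for 0.1 s.
2. With the held burnisher, the ball touches the round foot within 8 mm of its centre mark and pushes it down more than 3 mm, for 0.3 s (z of round_mark in the frame of round_guide below 0.027 m and contact force between burnisher and round_guide above 0.5 N and horizontal distance between ball_tip and round_mark below 0.008 m and contact force between the fingers and burnisher above 1 N), for 0.3 s.
3. With the held burnisher, the ball touches the square foot within 8 mm of its centre mark and pushes it down more than 3 mm, for 0.3 s (z of square_mark in the frame of square_guide below 0.027 m and contact force between burnisher and square_guide above 0.5 N and horizontal distance between ball_tip and square_mark below 0.008 m and contact force between the fingers and burnisher above 1 N), for 0.3 s.
4. With the held burnisher, the ball touches the long narrow foot within 8 mm of its centre mark and pushes it down more than 3 mm, for 0.3 s (z of long_mark in the frame of long_guide below 0.027 m and contact force between burnisher and long_guide above 0.5 N and horizontal distance between ball_tip and long_mark below 0.008 m and contact force between the fingers and burnisher above 1 N), for 0.3 s.
5. Still held in the gripper, the burnisher is lowered into the fork until its collar is within 4 mm of the prong tops and within 12 mm of the fork's middle (not dropped in) (horizontal distance between burnisher and fork_seat below 0.012 m and z of burnisher in the frame of fork_seat between -0.004 and 0.004 m and angle between burnisher's own z axis and vertical below 0.1 rad and contact force between the fingers and burnisher above 1 N), for 0.1 s.
At the end, for the whole second after the job is handed in: The burnisher hangs upright (within 0.1 rad) and still in the fork, its collar resting on the prongs (height within 4 mm, centre within 12 mm of the fork's middle), released by the gripper; all three feet have sprung back up (within 1 mm) (horizontal distance between burnisher and fork_seat below 0.012 m and z of burnisher in the frame of fork_seat between -0.004 and 0.004 m and angle between burnisher's own z axis and vertical below 0.1 rad and linear speed of burnisher below 0.02 m/s and contact force between the fingers and burnisher below 0.05 N and contact force between burnisher and stand above 0.3 N and z of round_mark in the frame of round_guide above 0.029 m and z of square_mark in the frame of square_guide above 0.029 m and z of long_mark in the frame of long_guide above 0.029 m); the robot touches nothing.
It fails at once if a foot is pressed by the burnisher with 20 N or more (contact force between burnisher and round_guide above 20 N or contact force between burnisher and square_guide above 20 N or contact force between burnisher and long_guide above 20 N).
It fails at once if a foot or its guide is touched by the robot itself instead of the burnisher (over 0.5 N) (contact force between any of the fingers, the arm and round_guide above 0.5 N or contact force between any of the fingers, the arm and square_guide above 0.5 N or contact force between any of the fingers, the arm and long_guide above 0.5 N).
It fails at once if the fipple head, the brass tube or the ring gauge is moved by more than 15 mm (distance of any of fipple_head, brass_tube, ring_gauge from where it was at the start of the episode above 0.015 m).
It also fails if it takes over 64 s, if anything falls off the work surface, if the arm or the gripper's body presses on something with over 40 N, if the wrist force passes 120 N, or if a joint passes its speed limit or range.

## Working session

There is one attempt and no reset: what is moved stays moved. The work goes in short steps, Python scripts to look and compute and a tool call to move; the robot and the scene stay as the last step left them, time stands still between calls to the robot, and variables do not carry over. Pictures are saved under pics/ and viewed, about 8 in all and at most 12, crops included, and the job is handed in when it is done.

Besides the shell and the picture viewer there is one more tool, called after ">>>" as name(argument=value, ...) on one line, values as JSON. carry_out: Moves the arm, as the interface text tells. Its arguments: {"type":"object","properties":{"commands":{"type":"array","items":{"type":"number"}},"force":{"type":"number"}},"required":["commands"]}

```bash
mkdir -p pics; cat > h.py <<'E'
import numpy as np, cv2
from station import ctrl, viewer, ticket, nets
def cloud(cam, info, depth):
    v,u=np.indices(depth.shape)
    P=np.stack([(u-info['cx'])/info['fx']*depth,(v-info['cy'])/info['fy']*depth,depth],-1)
    W=(P-np.array(info['t']))@np.array(info['R'])
    W[depth<=0]=np.nan
    return W
def look(cam):
    info=viewer.camera_info(cam); im,d=viewer.camera(cam)
    return im,cloud(cam,info,d),info
E
python3 - <<'E'
from h import *
ims=[]
for c in ['top','scene']:
    im,W,info=look(c); cv2.imwrite(f'pics/{c}1.png',im); np.save(c+'.npy',W)
    print(c,info['fx'],np.round(info['R'],3).tolist(),np.round(info['t'],3))
    for t in ['burnisher','stand','fixture','round_mark','square_mark','long_mark','fipple_head','brass_tube','ring_gauge']:
        for r in nets.silhouettes(c,t)[:2]:
            p=W[r['region']]; p=p[~np.isnan(p[:,0])]
            print(t,round(r['confidence'],2),np.round(r['extent']),r['region'].sum(),'med',np.round(np.median(p,0),3),'min',np.round(np.percentile(p,2,0),3),'max',np.round(np.percentile(p,98,0),3))
print(ctrl.get_obs())
E
```

```text
top 378.9628485371603 [[-0.001, -1.0, -0.023], [-0.991, 0.004, -0.136], [0.136, 0.023, -0.99]] [-0.013  0.622  0.915]
burnisher 0.62 [323. 214. 344. 231.] 365 med [ 0.538 -0.188  0.143] min [ 0.52  -0.221  0.013] max [ 0.564 -0.172  0.196]
stand 0.65 [300. 198. 351. 254.] 1243 med [ 0.532 -0.18   0.015] min [ 0.481 -0.246  0.009] max [ 0.588 -0.137  0.128]
stand 0.28 [177. 196. 194. 216.] 265 med [0.584 0.152 0.055] min [0.563 0.13  0.025] max [0.609 0.175 0.059]
fixture 0.92 [137. 196. 216. 276.] 4624 med [0.515 0.186 0.026] min [0.422 0.088 0.021] max [0.61  0.276 0.074]
fixture 0.72 [183. 254. 199. 269.] 196 med [0.455 0.142 0.056] min [0.439 0.124 0.05 ] max [0.47  0.159 0.059]
round_mark 0.78 [182. 254. 199. 264.] 210 med [0.453 0.142 0.056] min [0.436 0.124 0.05 ] max [0.472 0.16  0.059]
round_mark 0.42 [300. 197. 351. 250.] 1333 med [ 0.532 -0.181  0.015] min [ 0.481 -0.25   0.007] max [ 0.591 -0.137  0.128]
square_mark 0.65 [177. 197. 196. 216.] 239 med [0.583 0.152 0.056] min [0.563 0.132 0.049] max [0.606 0.172 0.059]
long_mark 0.57 [129. 226. 156. 246.] 240 med [0.512 0.25
[... 2123 characters left out ...]
min [0.561 0.129 0.028] max [0.604 0.173 0.057]
{'time_s': 1.0, 'qpos': array([-1.41058096e+00,  2.99876360e-01,  1.52098309e+00, -2.23444996e-05,
        1.32068615e+00, -6.66009011e-02]), 'joint_vel': array([-0.00014562, -0.0002133 ,  0.00081754,  0.00064719,  0.00065781,
       -0.00090241]), 'tau': array([-1.77666105e-03, -5.31667006e+01, -3.52913582e+01,  7.07716914e-02,
        2.13452725e-02,  2.04261602e-05]), 'ee_pos': array([ 0.12367317, -0.53591612,  0.20546572]), 'eef_rot': array([ 3.14156792e+00, -4.55076161e-05, -1.34397453e+00]), 'force': array([ 0.21411657, -1.15359548, -0.26826534]), 'moment': array([ 0.00114541,  0.01462714, -0.00672926]), 'grip_width': 0.09386917826506724}
```

View pics/top1.png

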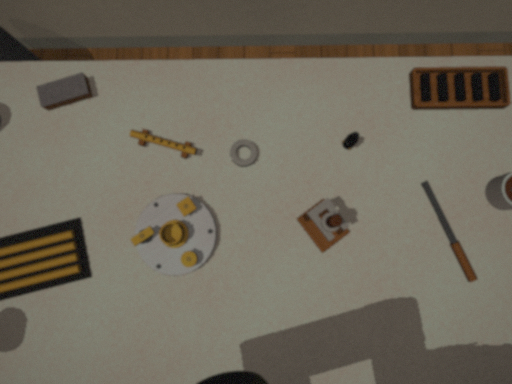

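View pics/scene1.png

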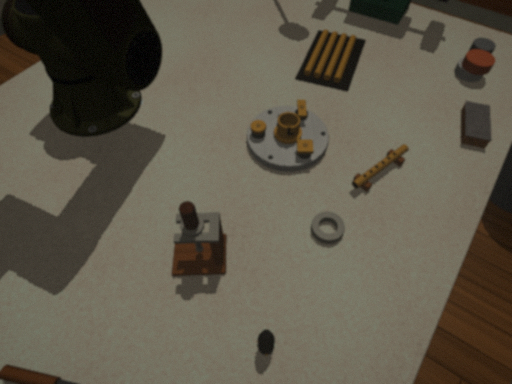

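The top view shows the fixture around (175,234), with the round foot at (190,258), the square foot at (186,205) and the long foot at (143,236). The stand and burnisher are around (325,222). The measured feet are 75 mm from their common centroid at z≈0.055, as they should be. Next I move above the burnisher.

>>> carry_out(commands=[-1, 3, 2.4, 1.2, 0, 0, 0, -1, 6, 4.8, 2.4, 0, 0, 0, -1, 9, 7.2, 3.6, 0, 0, 0, -1, 12, 9.6, 4.8, 0, 0, 0, -1, 15, 12, 6, 0, 0, 0, -1, 18, 14.4, 7.2, 0, 0, 0, -1, 21, 16.8, 8.4, 0, 0, 0, -1, 24, 19.2, 9.6, 0, 0, 0, -1, 27, 21.6, 10.8, 0, 0, 0, -1, 30, 24, 12, 0, 0, 0, -1, 33, 26.4, 12.5, 0, 0, 0, -1, 36, 28.8, 12.5, 0, 0, 0])

```text
time_s: 2.0
ee_pos: [0.4852, -0.2465, 0.332]
eef_rot: [-3.14, -0.002, -1.344]
force: [0.6, -0.2, -0.1]
grip_width: 0.0939
```

```bash
python3 - <<'E'
from h import *
print(ctrl.get_obs()['ee_pos'])
im,W,info=look('wrist'); cv2.imwrite('pics/w1.png',im)
print(np.round(info['R'],3).tolist(),np.round(-np.array(info['R']).T@info['t'],3))
for t in ['burnisher','stand']:
    for r in nets.silhouettes('wrist',t)[:2]:
        p=W[r['region']]; p=p[~np.isnan(p[:,0])]
        print(t,round(r['confidence'],2),np.round(r['extent']),len(p),'max',np.round(np.percentile(p,98,0),3))
v=W.reshape(-1,3); v=v[np.isfinite(v[:,0])]
v=v[(abs(v[:,0]-.545)<.08)&(abs(v[:,1]+.19)<.08)]
for a,b in [(.187,.2),(.14,.185),(.128,.137),(.115,.128),(.005,.02)]:
    q=v[(v[:,2]>a)&(v[:,2]<b)]
    if len(q)>10:
        c=cv2.minEnclosingCircle(q[:,:2].astype(np.float32)); print(a,len(q),'mean',q.mean(0).round(4),'circ',np.round(c[0],4),round(c[1],4),'rect',cv2.minAreaRect((q[:,:2]*1000).astype(np.float32)))
E
```

```text
[ 0.48516607 -0.24647479  0.33203836]
[[0.224, -0.975, 0.002], [-0.944, -0.216, 0.25], [-0.243, -0.058, -0.968]] [ 0.556 -0.23   0.51 ]
burnisher 0.75 [204. 113. 242. 147.] 890 max [ 0.559 -0.173  0.193]
stand 0.75 [189.  89. 268. 169.] 2910 max [ 0.595 -0.147  0.126]
0.187 469 mean [ 0.5396 -0.1909  0.1914] circ [ 0.5394 -0.1906] 0.0139 rect ((539.1375732421875, -190.80625915527344), (26.955602645874023, 26.14812660217285), 8.236270904541016)
0.14 61 mean [ 0.544  -0.2009  0.1643] circ [ 0.5415 -0.1953] 0.0129 rect ((543.291015625, -199.09974670410156), (25.671899795532227, 8.426395416259766), 24.713096618652344)
0.128 332 mean [ 0.5428 -0.1975  0.1319] circ [ 0.5395 -0.1908] 0.0219 rect ((540.5789184570312, -192.94802856445312), (42.35917663574219, 37.01935577392578), 24.09922218322754)
0.115 1496 mean [ 0.5534 -0.1814  0.1238] circ [ 0.5459 -0.1853] 0.0497 rect ((545.77734375, -185.65350341796875), (81.02142333984375, 60.03544235229492), 36.546024322509766)
0.005 1227 mean [ 0.5321 -0.2145  0.0108] circ [ 0.537 -0.192] 0.0692 rect ((537.3439331054688, -191.95596313476562), (109.83116149902344, 89.35420227050781), 36.49253845214844)
```

View pics/w1.png

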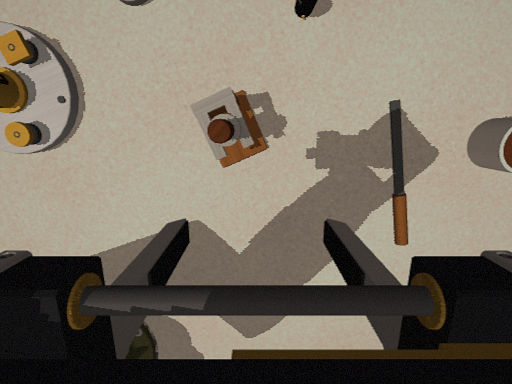

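The wrist view shows the handle top at about (221,131). The fitted circles give handle r 13.9 mm and collar r 21.9 mm, both centred at (0.5394, -0.1907). I'll go above it, then down.

>>> carry_out(commands=[-1, 2.7, 2.8, 0, 0, 0, 0, -1, 5.4, 5.6, -2, 0, 0, 0, -1, 5.4, 5.6, -5, 0, 0, 0, -1, 5.4, 5.6, -8, 0, 0, 0, -1, 5.4, 5.6, -10, 0, 0, 0, -1, 5.4, 5.6, -10, 0, 0, 0])

```text
time_s: 2.65
ee_pos: [0.537, -0.1905, 0.2257]
eef_rot: [3.136, 0.004, -1.341]
force: [-0.7, 0.8, 0.3]
grip_width: 0.0943
```

>>> carry_out(commands=[-1, 0.2, 0, -2.5, 0, 0, 0, -1, 0.2, 0, -5, 0, 0, 0, -1, 0.2, 0, -7.2, 0, 0, 0, -1, 0.2, 0, -7.8, 0, 0, 0, -1, 0.2, 0, -7.8, 0, 0, 0, -1, 0.2, 0, -7.8, 0, 0, 0])

```text
time_s: 3.15
ee_pos: [0.5395, -0.1912, 0.1497]
eef_rot: [3.137, 0.003, -1.342]
force: [0.2, -0.5, 0.5]
grip_width: 0.0938
```

>>> carry_out(commands=[1, 0, 0, 0, 0, 0, 0, 1, 0, 0, 0, 0, 0, 0, 1, 0, 0, 0, 0, 0, 0, 1, 0, 0, 0, 0, 0, 0, 1, 0, 0, 0, 0, 0, 0, 1, 0, 0, 0, 0, 0, 0, 1, 0, 0, 0, 0, 0, 0, 1, 0, 0, 0, 0, 0, 0, 1, 0, 0, 0, 0, 0, 0, 1, 0, 0, 0, 0, 0, 0], force=40)

```text
time_s: 3.98
ee_pos: [0.5395, -0.1912, 0.1496]
eef_rot: [3.137, 0.003, -1.342]
force: [-0.8, 0.4, 0.1]
grip_width: 0.0309
```

>>> carry_out(commands=[1, 0, 0, 0, 0, 0, 0, 1, 0, 0, 0, 0, 0, 0, 1, 0, 0, 0, 0, 0, 0, 1, 0, 0, 0, 0, 0, 0])

```text
time_s: 4.32
ee_pos: [0.5394, -0.1912, 0.1496]
eef_rot: [3.137, 0.003, -1.342]
force: [-0.0, -0.8, -0.4]
grip_width: 0.0272
```

>>> carry_out(commands=[1, 0, 0, 1, 0, 0, 0, 1, 0, 0, 3, 0, 0, 0, 1, 0, 0, 6, 0, 0, 0, 1, 0, 0, 9, 0, 0, 0, 1, 0, 0, 12, 0, 0, 0, 1, 0, 0, 14, 0, 0, 0, 1, 0, 0, 14, 0, 0, 0, 1, 0, 0, 14, 0, 0, 0])

```text
time_s: 4.98
ee_pos: [0.5396, -0.1912, 0.2904]
eef_rot: [3.138, 0.002, -1.342]
force: [0.2, 0.3, -0.6]
grip_width: 0.0274
```

```bash
python3 - <<'E'
from h import *
print(ctrl.get_obs()['ee_pos'],ctrl.get_obs()['grip_width'],ctrl.get_obs()['force'])
im,W,info=look('top'); s,Ws,_=look('scene')
cv2.imwrite('pics/c2.png',np.hstack([cv2.resize(im[130:300,100:370],None,fx=1.4,fy=1.4),cv2.resize(s[90:260,130:400],None,fx=1.4,fy=1.4)]))
v=Ws.reshape(-1,3); v=v[np.isfinite(v[:,0])]
q=v[(abs(v[:,0]-.54)<.03)&(abs(v[:,1]+.191)<.03)]
for a,b in [(.15,.18),(.18,.26),(.262,.285)]:
    p=q[(q[:,2]>a)&(q[:,2]<b)]; print(a,len(p),p.mean(0).round(4) if len(p) else '',np.round(cv2.minEnclosingCircle(p[:,:2].astype(np.float32)),4) if 0 else '')
# feet by height band, both cameras
for n,X in (('top',W),('scene',Ws)):
  v=X.reshape(-1,3); v=v[np.isfinite(v[:,0])]
  for nm,c in dict(round=(.454,.142),square=(.584,.151),long=(.511,.258),sock=(.516,.184)).items():
    z0=.065 if nm=='sock' else .05
    p=v[(np.hypot(v[:,0]-c[0],v[:,1]-c[1])<.04)&(v[:,2]>z0)&(v[:,2]<z0+.015)]
    p=p if nm=='sock' else p[np.hypot(p[:,0]-.516,p[:,1]-.184)>.043]
    r=cv2.minAreaRect((p[:,:2]*1000).astype(np.float32)); k=cv2.minEnclosingCircle((p[:,:2]*1000).astype(np.float32))
    print(n,nm,len(p),p.mean(0).round(4),'rect',np.round(r[0],1),np.round(r[1],1),round(r[2]),'circ',np.round(k[0],1),round(k[1],1))
E
```

```text
[ 0.53955174 -0.19120578  0.29043402] 0.027386001036014372 [ 0.15922105  0.25055346 -0.56299119]
0.15 36 [ 0.5416 -0.194   0.1751] 
0.18 156 [ 0.5417 -0.1937  0.2114] 
0.262 343 [ 0.5484 -0.1963  0.2726] 
top round 213 [0.4546 0.1425 0.0556] rect [454.4 142.5] [36.2 38.8] 0 circ [455.  142.6] 19.8
top square 237 [0.5837 0.1516 0.0553] rect [584.2 152.1] [38.  37.7] 34 circ [583.6 151.9] 25.8
top long 218 [0.5109 0.2587 0.0554] rect [510.9 259.1] [22.2 58.5] 34 circ [510.3 258.4] 30.1
top sock 169 [0.516  0.1842 0.0741] rect [516.4 184.2] [54.4 54.5] 51 circ [517.3 184.6] 28.3
scene round 160 [0.4535 0.142  0.0544] rect [452.9 142.5] [38.2 37.4] 31 circ [452.2 143.3] 20.2
scene square 215 [0.5825 0.1514 0.0544] rect [581.5 153.1] [38.  41.3] 34 circ [581.  152.8] 27.2
scene long 145 [0.509  0.2591 0.0546] rect [508.4 260.3] [22.2 60.9] 34 circ [509.3 260.8] 30.9
scene sock 205 [0.5155 0.1836 0.0718] rect [515.5 184. ] [54.  55.4] 33 circ [514.7 184.8] 28.9
```

View pics/c2.png

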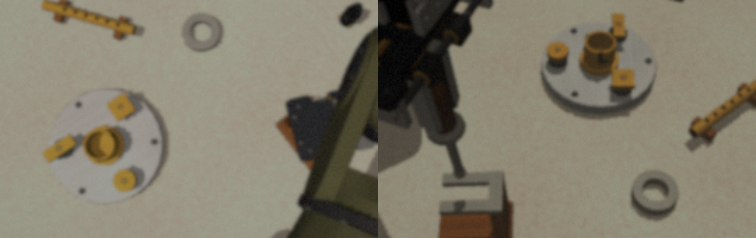

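The burnisher hangs upright in the gripper and its ball is clear of the fork (right panel, around (460,165)). Both cameras agree on the feet within about 2 mm. I'll move over the round foot.

>>> carry_out(commands=[1, -0.4, 1.4, 0, 0, 0, 0, 1, -1.2, 4.7, 0, 0, 0, 0, 1, -2.1, 8.2, 0, 0, 0, 0, 1, -3, 11.7, 0, 0, 0, 0, 1, -3.9, 15.2, 0, 0, 0, 0, 1, -4.8, 18.7, 0, 0, 0, 0, 1, -5.7, 22.2, 0, 0, 0, 0, 1, -6.6, 25.7, 0, 0, 0, 0, 1, -7.5, 29.2, 0, 0, 0, 0, 1, -8.1, 31.6, -1, 0, 0, 0, 1, -8.5, 33.2, -3, 0, 0, 0, 1, -8.6, 33.4, -5, 0, 0, 0])

```text
time_s: 6.08
ee_pos: [0.4519, 0.1453, 0.2368]
eef_rot: [3.134, 0.005, -1.339]
force: [0.7, -0.5, -1.5]
grip_width: 0.0274
```

```bash
python3 - <<'E'
from h import *
o=ctrl.get_obs();print(o['ee_pos'],o['eef_rot'],o['qpos'].round(2),o['force'])
E
```

```text
[0.45191443 0.14529908 0.23677855] [ 3.13443086  0.00494896 -1.33923269] [0.23 0.11 1.68 0.01 1.36 1.57] [ 0.65318499 -0.53303244 -1.53728362]
```

>>> carry_out(commands=[1, 0.1, -0.2, -1.5, 0, 0, 0, 1, 0.1, -0.2, -3, 0, 0, 0, 1, 0.1, -0.2, -4.3, 0, 0, 0, 1, 0.1, -0.2, -4.5, 0, 0, 0, 1, 0.1, -0.2, -4.5, 0, 0, 0, 1, 0.1, -0.2, -4.5, 0, 0, 0])

```text
time_s: 6.58
ee_pos: [0.4529, 0.1433, 0.192]
eef_rot: [3.134, 0.005, -1.339]
force: [0.7, 0.1, -1.6]
grip_width: 0.0274
```

```bash
python3 - <<'E'
from h import *
o=ctrl.get_obs();print(o['ee_pos'],o['eef_rot'],o['force'])
im,W,info=look('scene');t,Wt,_=look('top');w,Ww,_=look('wrist')
cv2.imwrite('pics/c3.png',np.hstack([cv2.resize(im[60:190,200:340],(380,353)),cv2.resize(w,(400,353))]))
E
```

```text
[0.45293064 0.14326297 0.19196222] [ 3.13415246  0.00495522 -1.33929832] [ 0.71685019  0.11629805 -1.6081535 ]
```

View pics/c3.png

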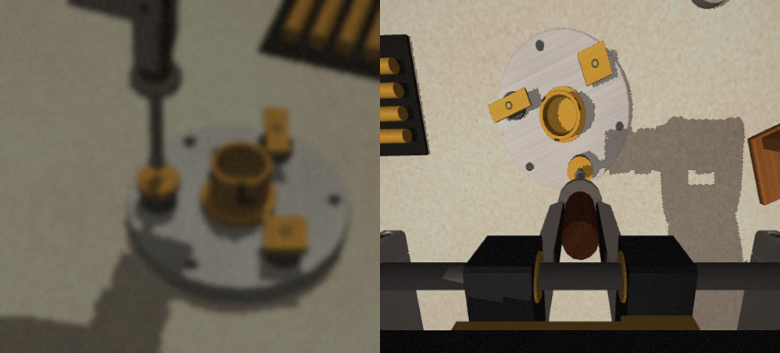

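The ball stands over the round foot's centre in both views (left panel (158,180), right panel (578,168)). I'll press slowly to about 6 mm.

>>> carry_out(commands=[1, 0.1, -0.1, -0.6, 0, 0, 0, 1, 0.1, -0.1, -1.1, 0, 0, 0, 1, 0.1, -0.1, -1.3, 0, 0, 0, 1, 0.1, -0.1, -1.5, 0, 0, 0, 1, 0.1, -0.1, -1.7, 0, 0, 0, 1, 0.1, -0.1, -1.8, 0, 0, 0, 1, 0.1, -0.1, -1.8, 0, 0, 0, 1, 0.1, -0.1, -1.8, 0, 0, 0, 1, 0.1, -0.1, -1.8, 0, 0, 0])

```text
time_s: 7.48
ee_pos: [0.4542, 0.1423, 0.1746]
eef_rot: [3.136, 0.005, -1.339]
force: [0.0, -0.8, 1.5]
grip_width: 0.0274
```

>>> carry_out(commands=[1, 0, 0, -0.1, 0, 0, 0, 1, 0, 0, -0.15, 0, 0, 0, 1, 0, 0, -0.15, 0, 0, 0, 1, 0, 0, -0.15, 0, 0, 0, 1, 0, 0, -0.15, 0, 0, 0, 1, 0, 0, -0.15, 0, 0, 0])

```text
time_s: 7.98
ee_pos: [0.4542, 0.1423, 0.1731]
eef_rot: [3.136, 0.005, -1.339]
force: [0.3, -0.7, 3.5]
grip_width: 0.0275
```

```bash
python3 - <<'E'
from h import *
F=[]
for i in range(4):
    im,W,info=look('scene' if i%2 else 'top'); o=ctrl.get_obs(); F.append(o['force'])
    v=W.reshape(-1,3); v=v[np.isfinite(v[:,0])]
    for c in [(.454,.1425),(.5832,.152)]:
        p=v[(np.hypot(v[:,0]-c[0],v[:,1]-c[1])<.019)&(v[:,2]>.04)&(v[:,2]<.06)]; 
        d=np.hypot(p[:,0]-c[0],p[:,1]-c[1]);p=p[(d>.01)];print(len(p),np.round(np.percentile(p[:,2],[25,50,75,90]),4) if len(p) else '')
print(o['ee_pos'],np.mean(F,0))
E
```

```text
50 [0.0488 0.0496 0.0502 0.0514]
138 [0.0545 0.0558 0.057  0.0581]
100 [0.047  0.0488 0.0496 0.0504]
129 [0.0535 0.0547 0.0554 0.0564]
50 [0.0485 0.0495 0.0506 0.0519]
134 [0.0544 0.0555 0.0566 0.0577]
106 [0.0461 0.0478 0.0487 0.0496]
125 [0.0533 0.0545 0.0556 0.0562]
[0.4542209  0.14231117 0.173102  ] [-0.43853571 -0.45319276  2.47885451]
```

The cameras show the round foot about 6 mm down. Next is the square foot.

>>> carry_out(commands=[1, 0, 0, 1.5, 0, 0, 0, 1, 0, 0, 4, 0, 0, 0, 1, 1.5, 0.1, 5.2, 0, 0, 0, 1, 4.5, 0.3, 5.2, 0, 0, 0, 1, 7.5, 0.6, 5.2, 0, 0, 0, 1, 10.5, 0.8, 5.2, 0, 0, 0, 1, 12.4, 1, 4, 0, 0, 0, 1, 12.9, 1, 2.5, 0, 0, 0, 1, 12.9, 1, 1.9, 0, 0, 0, 1, 12.9, 1, 1.9, 0, 0, 0, 1, 12.9, 1, 1.9, 0, 0, 0])

```text
time_s: 9.1
ee_pos: [0.5827, 0.1524, 0.1923]
eef_rot: [3.135, 0.005, -1.339]
force: [-1.2, -0.1, -0.9]
grip_width: 0.0275
```

>>> carry_out(commands=[1, 0, 0, -0.6, 0, 0, 0, 1, 0, 0, -1.1, 0, 0, 0, 1, 0, 0, -1.3, 0, 0, 0, 1, 0, 0, -1.5, 0, 0, 0, 1, 0, 0, -1.7, 0, 0, 0, 1, 0, 0, -1.9, 0, 0, 0, 1, 0, 0, -1.9, 0, 0, 0, 1, 0, 0, -1.9, 0, 0, 0, 1, 0, 0, -1.9, 0, 0, 0, 1, 0, 0, -1.9, 0, 0, 0, 1, 0, 0, -1.9, 0, 0, 0])

```text
time_s: 10.02
ee_pos: [0.5828, 0.1524, 0.1734]
eef_rot: [3.135, 0.005, -1.339]
force: [-1.0, 0.3, 1.7]
grip_width: 0.0276
```

```bash
python3 - <<'E'
from h import *
for n in ('top','scene'):
    im,W,info=look(n); o=ctrl.get_obs()
    v=W.reshape(-1,3); v=v[np.isfinite(v[:,0])]
    for c in [(.454,.1425),(.5832,.152),(.510,.2588)]:
        d=np.hypot(v[:,0]-c[0],v[:,1]-c[1]);p=v[(d<.019)&(d>.009)&(v[:,2]>.04)&(v[:,2]<.06)]; print(n,len(p),np.round(np.percentile(p[:,2],[50,75]),4) if len(p) else '')
cv2.imwrite('pics/c4.png',cv2.resize(im[60:190,200:340],(560,520)))
print(o['ee_pos'],o['force'])
E
```

```text
top 144 [0.0553 0.0567]
top 70 [0.0497 0.0509]
top 0 
scene 130 [0.0546 0.0552]
scene 107 [0.0487 0.0494]
scene 31 [0.0547 0.0555]
[0.58277079 0.15237905 0.17339531] [-0.7809671   0.27595202  1.9827506 ]
```

View pics/c4.png

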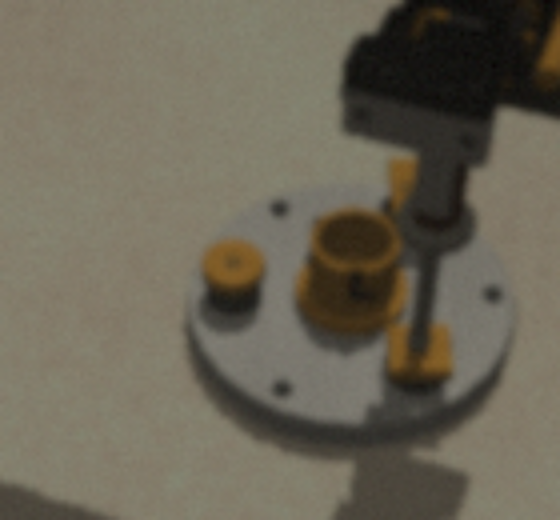

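The square foot is down about 5.7 mm with the ball at its centre (420,352), and the round foot is back up. Next is the long foot.

>>> carry_out(commands=[1, 0, 0, 1.5, 0, 0, 0, 1, 0, 0, 4, 0, 0, 0, 1, -0.7, 1.1, 5.2, 0, 0, 0, 1, -2.5, 3.6, 5.2, 0, 0, 0, 1, -4.3, 6.3, 5.2, 0, 0, 0, 1, -6.1, 8.9, 5.2, 0, 0, 0, 1, -7.1, 10.4, 4, 0, 0, 0, 1, -7.3, 10.6, 2.5, 0, 0, 0, 1, -7.3, 10.6, 1.9, 0, 0, 0, 1, -7.3, 10.6, 1.9, 0, 0, 0, 1, -7.3, 10.6, 1.9, 0, 0, 0])

```text
time_s: 11.03
ee_pos: [0.5099, 0.2582, 0.1925]
eef_rot: [3.135, 0.005, -1.34]
force: [0.2, -0.3, -1.4]
grip_width: 0.0276
```

>>> carry_out(commands=[1, 0, 0, -0.6, 0, 0, 0, 1, 0, 0, -1.1, 0, 0, 0, 1, 0, 0, -1.3, 0, 0, 0, 1, 0, 0, -1.5, 0, 0, 0, 1, 0, 0, -1.7, 0, 0, 0, 1, 0, 0, -1.9, 0, 0, 0, 1, 0, 0, -1.9, 0, 0, 0, 1, 0, 0, -1.9, 0, 0, 0, 1, 0, 0, -1.9, 0, 0, 0, 1, 0, 0, -1.9, 0, 0, 0, 1, 0, 0, -1.9, 0, 0, 0])

```text
time_s: 11.95
ee_pos: [0.51, 0.2582, 0.1737]
eef_rot: [3.135, 0.005, -1.34]
force: [0.0, -2.2, 1.8]
grip_width: 0.0278
```

```bash
python3 - <<'E'
from h import *
for n in ('top','scene'):
    im,W,info=look(n); o=ctrl.get_obs()
    v=W.reshape(-1,3); v=v[np.isfinite(v[:,0])]
    for c in [(.454,.1425),(.5832,.152),(.510,.2588)]:
        d=np.hypot(v[:,0]-c[0],v[:,1]-c[1]);p=v[(d<.025)&(d>.009)&(v[:,2]>.04)&(v[:,2]<.06)]; print(n,len(p),np.round(np.percentile(p[:,2],[50,75]),4) if len(p) else '')
cv2.imwrite('pics/c5.png',cv2.resize(im[60:190,200:340],(560,520)))
print(o['ee_pos'],o['force'])
E
```

```text
top 174 [0.0552 0.0564]
top 194 [0.0557 0.0568]
top 19 [0.0486 0.0501]
scene 150 [0.0543 0.0554]
scene 198 [0.0543 0.0554]
scene 66 [0.0493 0.05  ]
[0.5099652  0.25820483 0.17358442] [ 1.30019016 -1.49008636  1.82202097]
```

View pics/c5.png

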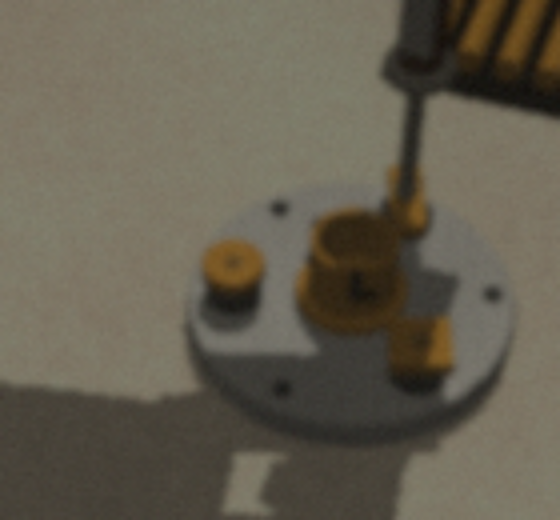

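The long foot is down about 5.5 mm with the ball at its middle, and the other two are up. I'll lift and travel back over the fork.

>>> carry_out(commands=[1, 0, 0, 1.5, 0, 0, 0, 1, 0, 0, 5, 0, 0, 0, 1, 0, 0, 8.5, 0, 0, 0, 1, 0, -1, 11.5, 0, 0, 0, 1, 0.3, -4, 12, 0, 0, 0, 1, 0.5, -7.5, 12, 0, 0, 0, 1, 0.8, -11, 12, 0, 0, 0, 1, 1, -14.5, 12, 0, 0, 0, 1, 1.2, -18, 12, 0, 0, 0, 1, 1.4, -21.5, 12, 0, 0, 0, 1, 1.6, -24, 12, 0, 0, 0, 1, 1.6, -25, 12, 0, 0, 0])

```text
time_s: 13.05
ee_pos: [0.5259, 0.0056, 0.2932]
eef_rot: [3.135, 0.005, -1.342]
force: [-0.9, 0.0, -2.0]
grip_width: 0.0277
```

>>> carry_out(commands=[1, 0.2, -2.5, 0, 0, 0, 0, 1, 0.4, -6, 0, 0, 0, 0, 1, 0.7, -9.5, 0, 0, 0, 0, 1, 0.9, -13, 0, 0, 0, 0, 1, 1.1, -16, 0, 0, 0, 0, 1, 1.3, -18.5, 0, 0, 0, 0, 1, 1.3, -19.5, 0, 0, 0, 0, 1, 1.3, -19.7, 0, 0, 0, 0, 1, 1.3, -19.7, 0, 0, 0, 0, 1, 1.3, -19.7, 0, 0, 0, 0])

```text
time_s: 13.88
ee_pos: [0.5391, -0.19, 0.2932]
eef_rot: [3.135, 0.006, -1.341]
force: [0.4, 0.1, -0.9]
grip_width: 0.0272
```

```bash
python3 - <<'E'
from h import *
o=ctrl.get_obs();print(o['ee_pos'],o['eef_rot'])
im,W,info=look('scene'); w,Ww,_=look('wrist')
cv2.imwrite('pics/c6.png',np.hstack([cv2.resize(im[140:290,120:270],(400,400)),cv2.resize(w,(400,400))]))
E
```

```text
[ 0.5391091  -0.18996336  0.29318429] [ 3.13507776  0.00560723 -1.34087481]
```

View pics/c6.png

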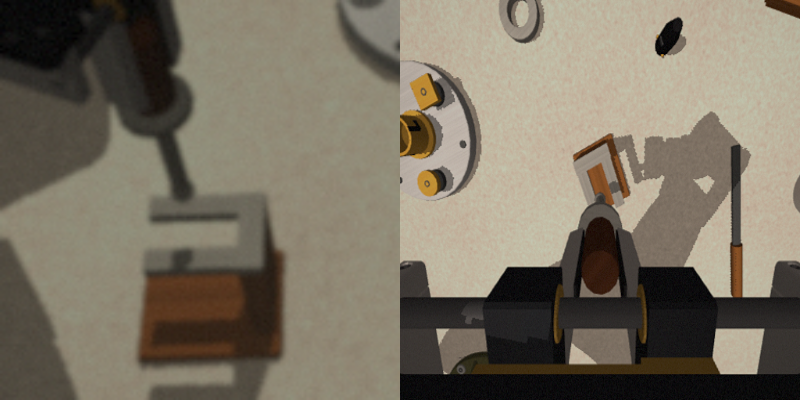

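The held burnisher is upright above the fork. I'll lower it part of the way and watch the lateral force.

>>> carry_out(commands=[1, 0, -0.1, -1.5, 0, 0, 0, 1, 0, -0.1, -3.5, 0, 0, 0, 1, 0, -0.1, -5.5, 0, 0, 0, 1, 0, -0.1, -7.5, 0, 0, 0, 1, 0, -0.1, -9.5, 0, 0, 0, 1, 0, -0.1, -11.5, 0, 0, 0, 1, 0, -0.1, -13, 0, 0, 0, 1, 0, -0.1, -13.7, 0, 0, 0, 1, 0, -0.1, -13.7, 0, 0, 0, 1, 0, -0.1, -13.7, 0, 0, 0])

```text
time_s: 14.82
ee_pos: [0.5394, -0.1906, 0.1571]
eef_rot: [3.136, 0.005, -1.34]
force: [-0.9, 1.2, -0.9]
grip_width: 0.0274
```

>>> carry_out(commands=[1, 0, 0, -0.3, 0, 0, 0, 1, 0, 0, -0.5, 0, 0, 0, 1, 0, 0, -0.6, 0, 0, 0, 1, 0, 0, -0.7, 0, 0, 0, 1, 0, 0, -0.7, 0, 0, 0, 1, 0, 0, -0.7, 0, 0, 0, 1, 0, 0, -0.7, 0, 0, 0])

```text
time_s: 15.4
ee_pos: [0.5395, -0.1906, 0.1502]
eef_rot: [3.136, 0.005, -1.34]
force: [0.7, -0.7, -1.4]
grip_width: 0.0274
```

```bash
python3 - <<'E'
from h import *
im,W,info=look('scene'); o=ctrl.get_obs();print(o['ee_pos'],o['force'])
cv2.imwrite('pics/c7.png',cv2.resize(im[160:290,130:260],(520,520)))
E
```

```text
[ 0.53946957 -0.19060654  0.15021006] [ 0.30218439  0.18739984 -1.82946467]
```

View pics/c7.png

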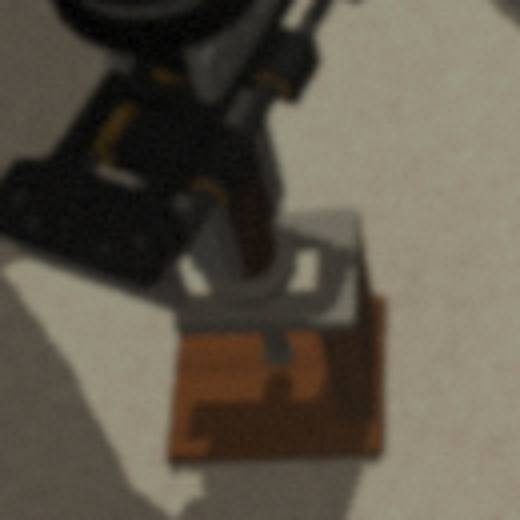

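The collar is now right at the prongs and the shank is in the slot (around (278,345)). I'll go one last millimetre down, then open.

>>> carry_out(commands=[1, 0, 0, -0.05, 0, 0, 0, 1, 0, 0, -0.1, 0, 0, 0, 1, 0, 0, -0.1, 0, 0, 0, 1, 0, 0, -0.1, 0, 0, 0, 1, 0, 0, -0.1, 0, 0, 0])

```text
time_s: 15.87
ee_pos: [0.5396, -0.1907, 0.1496]
eef_rot: [3.136, 0.004, -1.34]
force: [-1.6, 0.5, 3.7]
grip_width: 0.0275
```

The wrist force changed from about -1.8 to +3.7 N, so the collar is resting on the prongs. I'll release.

>>> carry_out(commands=[-1, 0, 0, 0, 0, 0, 0, -1, 0, 0, 0, 0, 0, 0, -1, 0, 0, 0, 0, 0, 0, -1, 0, 0, 0, 0, 0, 0, -1, 0, 0, 0, 0, 0, 0, -1, 0, 0, 0, 0, 0, 0, -1, 0, 0, 0, 0, 0, 0, -1, 0, 0, 0, 0, 0, 0, -1, 0, 0, 0, 0, 0, 0, -1, 0, 0, 0, 0, 0, 0])

```text
time_s: 16.7
ee_pos: [0.5396, -0.1907, 0.1496]
eef_rot: [3.136, 0.005, -1.34]
force: [0.3, 0.1, -0.2]
grip_width: 0.0908
```

Up, then back along the approach direction to look from the same place as before.

>>> carry_out(commands=[-1, 0, 0, 1, 0, 0, 0, -1, 0, 0, 4, 0, 0, 0, -1, 0, 0, 8, 0, 0, 0, -1, 0, 0, 12, 0, 0, 0, -1, 0, 0, 15, 0, 0, 0, -1, -2, -2, 18, 0, 0, 0, -1, -4, -4, 18.2, 0, 0, 0, -1, -5.4, -5.6, 18.2, 0, 0, 0, -1, -5.4, -5.6, 18.2, 0, 0, 0, -1, -5.4, -5.6, 18.2, 0, 0, 0, -1, -5.4, -5.6, 18.2, 0, 0, 0])

```text
time_s: 17.62
ee_pos: [0.4858, -0.2462, 0.3318]
eef_rot: [3.136, 0.005, -1.34]
force: [0.1, 0.4, -0.4]
grip_width: 0.0941
```

```bash
python3 - <<'E'
from h import *
im,W,info=look('wrist'); o=ctrl.get_obs(); print(o['ee_pos'],o['force'])
v=W.reshape(-1,3); v=v[np.isfinite(v[:,0])]
v=v[(abs(v[:,0]-.545)<.08)&(abs(v[:,1]+.19)<.08)]
for a,b in [(.187,.2),(.128,.137),(.005,.02)]:
    q=v[(v[:,2]>a)&(v[:,2]<b)]
    c=cv2.minEnclosingCircle(q[:,:2].astype(np.float32)); print(a,len(q),q.mean(0).round(4),'circ',np.round(c[0],4),round(c[1],4))
t,Wt,_=look('top'); v=Wt.reshape(-1,3); v=v[np.isfinite(v[:,0])]
for c in [(.454,.1425),(.5832,.152),(.510,.2588)]:
    d=np.hypot(v[:,0]-c[0],v[:,1]-c[1]);p=v[(d<.02)&(v[:,2]>.04)&(v[:,2]<.06)]; print(len(p),np.median(p[:,2]).round(4))
cv2.imwrite('pics/c8.png',im)
E
```

```text
[ 0.48600015 -0.24604233  0.33162263] [-0.6924452   0.4656128  -0.36257819]
0.187 463 [ 0.5398 -0.1907  0.1915] circ [ 0.5396 -0.1903] 0.0138
0.128 337 [ 0.543  -0.1974  0.1319] circ [ 0.5396 -0.1904] 0.0219
0.005 1226 [ 0.5324 -0.2146  0.0108] circ [ 0.537  -0.1924] 0.0691
214 0.0555
194 0.0554
140 0.0555
```

View pics/c8.png

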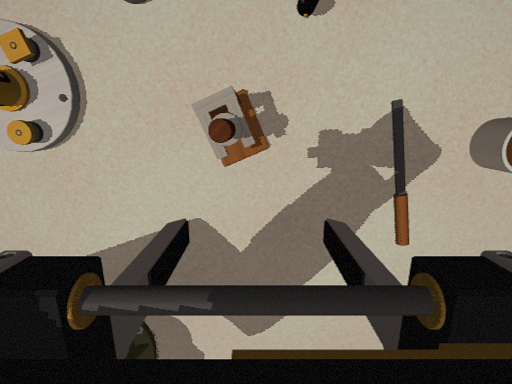

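The burnisher is back where it started: (0.5396, -0.1904), top at 0.1915, handle circle concentric with the collar. All feet are up at about 0.0555 and the gripper is clear.

```bash
python3 -c "
from h import *
print(ticket.hand_in())"
```

```text
the job is handed in; nothing more can be done
None
```

I took the burnisher out of the fork and pressed the round, square and long narrow feet in that order. I then lowered it back until the collar rested on the prongs, let go, moved clear and handed the job in at about 18 s.

- **Presses:** The cameras showed each foot going down about 5.5–6 mm, with the ball near its mark. The wrist force changed by only 3–5 N on each press, well below 20 N.
- **Last checks:** The burnisher stands upright within 0.5 mm of where it started, at the same height as before. All three feet are back up at 55 mm. The gripper is open and touching nothing.
- **Bystanders:** I kept clear of the fipple head, the brass tube and the ring gauge, but did not measure their positions again at the end.
- **Disagreements:** No check failed. The force on the round foot read a little low at first (3 N where about 4 N was expected), so I pressed 1.5 mm deeper and confirmed the depth by camera. The networks also gave a few wrong low-confidence labels, which I rejected by position and size.

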